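# Feel out the heavy side of a microtome handwheel and hold it down

## Task

The handwheel on the side of the microtome has been uncoupled for balancing, and a weight hidden inside it makes one side heavier; nothing on the outside shows where. Take the wheel by its crank handle and turn it at least half a turn, feeling from the push it needs where the heavy side is, then bring the heavy side straight down. Finish while still gripping the handle with the wheel held still, heavy side down, and leave the dropper bottle, glass dish and slide box where they are.

Things in the scene. Friction and masses are not known exactly. Their poses are not given: they have to be found in the camera images.
- handle (a point): Grip point of the crank handle: a black cylinder, 20 mm diameter, 80 mm long, sticking out of the wheel's face parallel to the level axle and 50 mm off it. The point is on its centre line, 55 mm out from the face; the grip runs from 10 to 90 mm out. It spins freely on its pin, so the hand need not turn. Axes turn with the wheel: y runs along the axle into the machine, z from axle to handle.
- axle (a point): Centre of the handwheel's outer face, on the axle, 150 mm above the bench. Same axes as handle. The handle circles it at 50 mm radius, any number of turns either way. The machine, 235 mm high, stands on the wheel's +y side; on the handle side the space is clear.
- handwheel: Plain upright aluminium disc, 140 mm diameter, 20 mm thick, with the handle; axes as handle, origin on the axle. The bearing drags evenly (about 5.5 N at the handle, same at all angles and both ways), so the wheel stays where left. The hidden weight adds up to about 4 N, hindering while its side rises, helping while it sinks; its angle to the handle differs every time.
- microtome: The microtome, fixed to the bench: white housing 220 x 195 mm, 235 mm high, on a grey base with a knife block towards -x. Origin on the bench under the centre of the wheel's inner face; x to the machine's back, y from the wheel into the machine, z up.
- dropper_mid (a point): Bystander: centre of the brown dropper bottle, 40 mm in diameter, about 85 mm high, standing on the bench.
- dish_mid (a point): Bystander: centre of the shallow glass dish, 90 mm in diameter, 18 mm high, on the bench.
- slidebox_mid (a point): Bystander: centre of the grey slide box, 100 x 85 mm, 32 mm high, on the bench.

How it is judged:
By the outcome, as a careful person would: the job done as asked, in the order asked, and still so for the second after the job is handed in, while the arm keeps its last pose, push and grip.
It also fails if it takes over 67 s, if anything falls off the work surface, if the arm or the gripper's body presses on something with over 40 N, if the wrist force passes 120 N, or if a joint passes its speed limit or range.

## Robot

A 6-joint arm with a two-finger parallel gripper is mounted at the origin on the work surface. World frame = base frame: x ahead of the robot, y to its left, z up, the work surface at z = 0. Lengths are in m, angles in rad, forces in N, time in s.
With the tool pointing down it reaches from about 0.35 to 0.975 m from the base axis. Payload 4.9 kg.
Tool frame: the origin (TCP) lies at the very end of the fingers, on their centre line; the grasp point (between the pads) lies manip.grip_point_offset behind it (manip.grip_point_offset is the distance from the TCP to the grasp point, in m); z points along the fingers, y is the line along which they close (so a half turn about z gives the same grasp; the last joint's range is limited). The gripper opens to 85 mm and grips with 20 to 120 N. Pads are 22 mm wide; open, the fingers measure 114 mm over their backs; the gripper's body (76 mm by 85 mm) begins 54 mm behind the grasp point. The pads swing forward as they close: fully open they stand 13 mm farther back than shut.
Start: joints at [-1.342, 0.053, 1.613, -0, 1.476, -0.119], TCP at [0.213, -0.588, 0.231] pointing down, gripper open.
Joint ranges: [-3.01, 3.01], [-1.01, 2.22], [0.06, 2.58], [-1.02, 4.17], [0.09, 2.62], [-3.14, 3.14]. Speed limits (rad/s): [2.57, 2.57, 3.14, 3.14, 3.14, 3.14].

## Interface

Orientations are given as a unit quaternion [w, x, y, z].
In Python, from plant import manip gives the robot as it stands.
- The arm moves only by the shell command python3 -m crank 'ROWS' [OPENING]. ROWS is JSON, a list of rows, each an object of numbers: "x", "y", "z": the shift along the tool's x, y, z in cm; "turn": the turn about the tool's z in rad. In form: [{"x": .., "y": .., "z": .., "turn": ..}, ...]. A call has 1 to 5 rows; each row shifts and turns the commanded pose from where the row before left it, along the tool's axes as they then stand; what a row does not reach is not made up. A row lasts 1/10 s, in which the tool goes at most 50 mm and 8.59 degrees, less where a joint would pass 70% of its speed; a pose out of reach is approached as far as the arm can. A call with a gripper value outside its range is refused whole. OPENING is the opening in per cent of the stroke, from 0 (shut) to 100 (fully open), set as the call begins (- or left out, the last holds). The fingers move at their own pace and stop on an object; the grip force is fixed at half the most. Time passes only in rows, so rows that do not move let the fingers close. It gives the time, the measured TCP pose, the force, the opening and the grip force at its end, in the units of the state.
- manip.state(): the state, without advancing time (a new reading comes with each control period).
- manip.grab_frame(name): name is "scene" or "top"; returns (picture, depth): 400x640x3 uint8, red, green, blue; 400x640 float32, m along the optical axis (not along the pixel's ray), 0 where there is no reading.
- manip.camera_model(name): a dict with "mtx" (3x3 intrinsics, pixels), "world_to_cam" (4x4, takes a point from world to camera coordinates). Camera axes: x right, y down, z forward; pixel columns grow to the right and rows downward; lengths in m; the calibration is good to about 2 mm. A picture is of the moment at which its call begins. camera_model takes no time and is no camera call.
- manip.job_done(): hands the job in; it is judged then, once.
The state is a dict: "time": time; "joint_pos": joint angles; "joint_vel": joint speeds; "joint_efforts": joint torques, N m; "tool_pos": TCP position; "tool_rot": TCP orientation; "contact_force": force on the tool from outside, world axes, zero at the start; "ft_torque": the same for the moment, N m; "gripper_width": opening from 0.0 (shut) to 1.0 (fully open); "grasp_force": force on a finger pad.
Only numpy, scipy, OpenCV 4.12 (cv2) and the standard library are available. Lean on these libraries where they do the work, as an engineer would, in place of code of your own. Each camera call takes 0.05 s, during which the arm holds its last target. There are 200 camera calls.

## Working session

There is one attempt and no reset: what is moved stays moved. The work goes in short steps, Python scripts to look and compute and a shell command to move; the robot and the scene stay as the last step left them, time stands still between calls to the robot, and variables do not carry over. Pictures are saved under pics/ and viewed, at most 10 in all, crops included, and the job is handed in when it is done.

```bash
ls; mkdir -p pics
cat > h.py <<'E'
import numpy as np,cv2
from plant import manip
def cloud(n):
    im,d=manip.grab_frame(n); c=manip.camera_model(n); K=np.array(c["mtx"]); T=np.linalg.inv(np.array(c["world_to_cam"]))
    v,u=np.mgrid[:400,:640]
    P=np.stack([(u-K[0,2])/K[0,0]*d,(v-K[1,2])/K[1,1]*d,d],-1)@T[:3,:3].T+T[:3,3]
    P[d==0]=np.nan
    return im,P
E
python3 - <<'E'
from h import *
for n in("scene","top"):
    im,P=cloud(n); cv2.imwrite(f"pics/{n}1.png",im[...,::-1]); np.save(n+".npy",P); np.save(n+"_im.npy",im)
    print(np.linalg.inv(manip.camera_model(n)["world_to_cam"]).round(3))
print(manip.state(),manip.grip_point_offset)
E
```

```text
pics
[[-0.656  0.564 -0.502  0.951]
 [ 0.755  0.5   -0.425  0.131]
 [ 0.012 -0.658 -0.753  0.74 ]
 [ 0.     0.     0.     1.   ]]
[[-0.006 -0.995  0.102  0.44 ]
 [-1.     0.006  0.007 -0.208]
 [-0.008 -0.102 -0.995  0.951]
 [ 0.     0.     0.     1.   ]]
{'time': 0.1, 'joint_pos': array([-1.34200300e+00,  5.32915381e-02,  1.61414894e+00, -6.86472416e-06,
        1.47598231e+00, -1.18964418e-01]), 'joint_vel': array([-4.14487472e-04, -5.21275023e-04, -3.32029989e-03,  3.72712576e-04,
        3.04977386e-03, -2.60266853e-05]), 'joint_efforts': array([ 7.76760899e-04, -3.94906962e+01, -3.71361065e+01, -6.16777584e-05,
        3.98484059e-03, -1.47659028e-05]), 'tool_pos': array([ 0.21288678, -0.58703517,  0.23019015]), 'tool_rot': array([-9.13503074e-04,  9.84920648e-01,  1.73004277e-01, -5.36368156e-05]), 'contact_force': array([0.3782304 , 0.0775736 , 1.19750799]), 'ft_torque': array([ 0.01647065, -0.04506116, -0.002746  ]), 'grasp_force': 0.0, 'gripper_width': 1.0006215647206793} 0.0187
```

View pics/scene1.png

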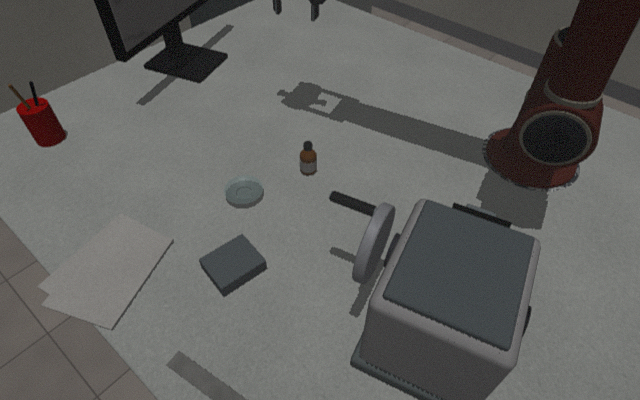

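View pics/top1.png

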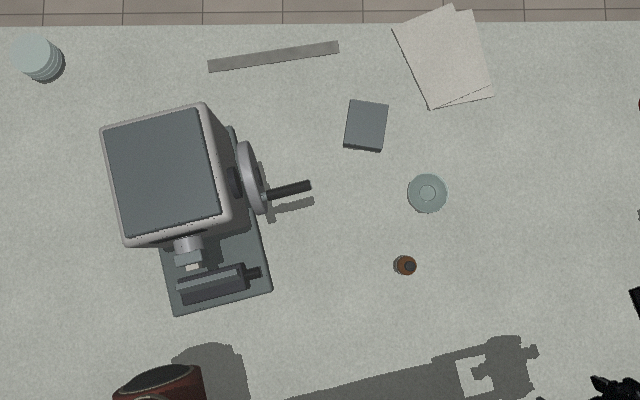

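The scene view shows the wheel's near face, with its handle tip at about (333,196). In the top view the handle runs from (268,196) to (310,185) and the wheel is at about (252,178). The bystanders are the bottle (405,265), dish (427,193) and box (366,125).

Run:
```python
from h import *
P=np.load("top.npy"); im=np.load("top_im.npy")
for r,c in [(185,308),(188,295),(191,285),(194,275),(150,243),(180,248),(200,262),(265,405),(193,427),(125,366),(180,160)]: print(r,c,P[r,c].round(3),im[r,c])
# handle: dark, above 0.1
m=(im.max(-1)<70)&(P[...,2]>.09)&(np.arange(640)[None]>264)&(np.arange(640)[None]<330)&(np.arange(400)[:,None]<215)
Q=P[m];print(len(Q),Q.min(0),Q.max(0))
c=Q.mean(0);_,s,V=np.linalg.svd(Q-c);print(c,V[0])
S=np.load("scene.npy");ims=np.load("scene_im.npy")
v,u=np.mgrid[:400,:640]
m=(ims.max(-1)<70)&(S[...,2]>.09)&(u>325)&(u<380)&(v>185)&(v<218)
Q=S[m];print(len(Q),Q.min(0),Q.max(0));c=Q.mean(0);_,s,V=np.linalg.svd(Q-c);print(c,V[0])
# wheel outer face from scene
a=V[0] 
m=(u>352)&(u<398)&(v>200)&(v<285)&(S[...,2]>.07)&(ims.min(-1)>75)
Q=S[m]
best=None;rng=np.random.default_rng(0)
for i in range(500):
    p=Q[rng.choice(len(Q),3,False)];n=np.cross(p[1]-p[0],p[2]-p[0]);n/=np.linalg.norm(n)+1e-12
    if abs(n[2])>.15: continue
    k=abs((Q-p[0])@n)<.003
    if best is None or k.sum()>best.sum():best=k
F=Q[best];c=F.mean(0);_,s,V=np.linalg.svd(F-c);print("face",len(Q),len(F),c,V[2],F.min(0),F.max(0))
# machine side plane / top edges yaw
T=P[(P[...,2]>.225)&(P[...,2]<.245)&(np.arange(640)[None]<240)&(np.arange(640)[None]>80)]
r=cv2.minAreaRect((T[:,:2]*1000).astype(np.float32));print(r)
```

```text
185 308 [ 0.549 -0.185  0.184] [55 55 53]
188 295 [ 0.544 -0.162  0.185] [55 56 53]
191 285 [ 0.538 -0.144  0.185] [50 52 52]
194 275 [ 0.533 -0.127  0.185] [48 50 50]
150 243 [ 0.608 -0.073  0.206] [131 131 133]
180 248 [ 0.553 -0.084  0.218] [161 161 162]
200 262 [ 0.523 -0.103  0.181] [87 93 93]
265 405 [ 0.403 -0.373  0.081] [48 50 50]
193 427 [ 0.555 -0.44   0.004] [136 147 142]
125 366 [ 0.701 -0.306  0.03 ] [111 115 115]
180 160 [0.552 0.061 0.232] [ 96 103 105]
482 [ 0.50419052 -0.18874142  0.10732498] [ 0.55837919 -0.10106399  0.18948247]
[ 0.53926738 -0.14748228  0.18179504] [-0.29136284  0.94109673 -0.17159442]
494 [ 0.52610967 -0.18705973  0.173549  ] [ 0.56035083 -0.10734053  0.18886854]
[ 0.54584578 -0.14653077  0.18333673] [-2.48912224e-01  9.68525972e-01 -3.83508765e-04]
face 1206 295 [ 0.58767436 -0.07137698  0.19921685] [-0.20474431  0.97767332  0.04727211] [ 0.50108712 -0.08787722  0.09170647] [ 0.63340964 -0.05799728  0.22217307]
((432.443603515625, 44.908775329589844), (479.3286437988281, 186.9792022705078), 6.590710639953613)
```

Run:
```python
from h import *
P=np.load("top.npy"); im=np.load("top_im.npy")
v,u=np.mgrid[:400,:640]
m=((P[...,2]>.222)&(P[...,2]<.25)&(u<235)&(u>90)&(v>95)&(v<255)).astype(np.uint8)
m=cv2.morphologyEx(m,cv2.MORPH_OPEN,np.ones((7,7)))
T=P[m>0];r=cv2.minAreaRect((T[:,:2]*1000).astype(np.float32));print(r,T[:,2].mean())
yaw=np.deg2rad(r[2]); 
for a in (yaw,yaw-np.pi/2): print("dirs",np.cos(a),np.sin(a))
# wheel points both cams: project in axis frame
S=np.load("scene.npy");ims=np.load("scene_im.npy")
for ax in (yaw,yaw-np.pi/2):
    if abs(np.sin(ax))<.7: continue
    a=np.array([np.cos(ax),np.sin(ax),0]);a*=np.sign(a[1]);b=np.array([a[1],-a[0],0]) # b ~ +x
    print("a",a,"b",b)
    for Q,i,reg in((P,im,(u>228)&(u<270)&(v>130)&(v<220)),(S,ims,(u>348)&(u<400)&(v>195)&(v<290))):
        k=reg&(Q[...,2]>.06); q=Q[k]; A=q@a;B=q@b;Z=q[:,2]
        h,e=np.histogram(A,bins=np.arange(-.26,-.0,.005)); 
        print([(round(x,3),n) for x,n in zip(e,h) if n>20])
        for lo in np.arange(-.25,-.1,.005):
            s=(A>=lo)&(A<lo+.005)
            if s.sum()>20: print(round(lo,3),"B",B[s].min().round(3),B[s].max().round(3),"Z",Z[s].min().round(3),Z[s].max().round(3),"R-fit",end=" ");X=np.c_[2*B[s],2*Z[s],np.ones(s.sum())];w=np.linalg.lstsq(X,B[s]**2+Z[s]**2,rcond=None)[0];print(w[:2].round(3),np.sqrt(w[2]+w[0]**2+w[1]**2).round(3))
    for Q,i,reg in((P,im,(u>268)&(u<325)&(v<210)&(v>170)),(S,ims,(u>325)&(u<372)&(v>185)&(v<218))):
        q=Q[reg&(i.max(-1)<75)&(Q[...,2]>.15)]; A=q@a;B=q@b;print("handle A",np.percentile(A,[0,2,98,100]).round(3),"B",np.percentile(B,[2,50,98]).round(4),"Z",np.percentile(q[:,2],[2,50,98]).round(4),np.polyfit(A,B,1))
```

```text
((567.4611206054688, 62.05073165893555), (190.1298828125, 167.9791259765625), 14.11160945892334) 0.23160957922407457
dirs 0.9698226333020818 0.2438115254351517
dirs 0.24381152543515183 -0.9698226333020818
a [-0.24381153  0.96982263 -0.        ] b [0.96982263 0.24381153 0.        ]
[(np.float64(-0.24), np.int64(28)), (np.float64(-0.235), np.int64(64)), (np.float64(-0.23), np.int64(442)), (np.float64(-0.225), np.int64(220)), (np.float64(-0.22), np.int64(217)), (np.float64(-0.215), np.int64(221)), (np.float64(-0.21), np.int64(124)), (np.float64(-0.19), np.int64(189)), (np.float64(-0.185), np.int64(85)), (np.float64(-0.18), np.int64(460)), (np.float64(-0.175), np.int64(52))]
-0.24 B 0.479 0.498 Z 0.175 0.187 R-fit [0.489 0.178] 0.007
-0.235 B 0.481 0.548 Z 0.136 0.187 R-fit [0.51  0.162] 0.028
-0.23 B 0.463 0.599 Z 0.085 0.221 R-fit [0.53  0.157] 0.051
-0.225 B 0.462 0.597 Z 0.146 0.222 R-fit [0.531 0.151] 0.069
-0.22 B 0.462 0.597 Z 0.146 0.222 R-fit [0.531 0.15 ] 0.069
-0.215 B 0.462 0.597 Z 0.15 0.221 R-fit [0.531 0.15 ] 0.069
-0.21 B 0.463 0.597 Z 0.159 0.222 R-fit [0.532 0.151] 0.06
[... 1273 characters left out ...]
B 0.51 0.562 Z 0.137 0.183 R-fit [0.532 0.151] 0.03
-0.185 B 0.511 0.562 Z 0.144 0.183 R-fit [0.532 0.152] 0.029
-0.175 B 0.547 0.649 Z 0.208 0.22 R-fit [0.602 0.211] 0.028
-0.17 B 0.564 0.648 Z 0.217 0.221 R-fit [0.609 0.214] 0.024
-0.165 B 0.578 0.647 Z 0.219 0.23 R-fit [0.614 0.21 ] 0.022
-0.16 B 0.598 0.651 Z 0.229 0.234 R-fit [0.626 0.228] 0.015
-0.155 B 0.611 0.65 Z 0.231 0.235 R-fit [0.632 0.228] 0.012
-0.15 B 0.624 0.648 Z 0.231 0.236 R-fit [0.637 0.236] 0.007
handle A [-0.317 -0.315 -0.243 -0.239] B [0.4795 0.4872 0.4967] Z [0.1772 0.1841 0.1875] [-0.01238918  0.48403226]
handle A [-0.317 -0.314 -0.24  -0.237] B [0.4835 0.495  0.4997] Z [0.175  0.1841 0.1877] [0.00477244 0.49521761]
```

```bash
python3 -m crank '[{"turn":-0.147},{"turn":-0.147},{"turn":-0.147},{"turn":-0.147},{"turn":-0.147}]' 100; python3 -m crank '[{"turn":-0.147},{"turn":-0.147},{"turn":-0.147},{"turn":-0.147},{"turn":-0.147}]'
cat >> h.py <<'E'
a=np.array([-.2438,.9698,0]);b=np.array([.9698,.2438,0])
def where():
    s=manip.state();p=s["tool_pos"];w,x,y,z=s["tool_rot"]
    print("t",s["time"],"A,B,Z cm",(100*np.array([p@a,p@b,p[2]])).round(2),"xaxis yaw",np.rad2deg(np.arctan2(2*(x*y+w*z),1-2*(y*y+z*z))).round(2),"F",[float((s["contact_force"]@k).round(2)) for k in(a,b,[0,0,1])],s["gripper_width"],s["grasp_force"])
E
python3 -c "from h import *;where()"
```

```text
t 0.1 A,B,Z cm [-62.12   6.33  23.02] xaxis yaw 19.93 F [-0.02, 0.39, 1.2] 1.0006215647206793 0.0schema error: expected keys x, y, z, turn
schema error: expected keys x, y, z, turn
```

All keys are required in each row.

```bash
python3 -m crank '[{"x":0,"y":0,"z":0,"turn":-0.147},{"x":0,"y":0,"z":0,"turn":-0.147},{"x":0,"y":0,"z":0,"turn":-0.147},{"x":0,"y":0,"z":0,"turn":-0.147},{"x":0,"y":0,"z":0,"turn":-0.147}]' 100; python3 -m crank '[{"x":0,"y":0,"z":0,"turn":-0.147},{"x":0,"y":0,"z":0,"turn":-0.147},{"x":0,"y":0,"z":0,"turn":-0.147},{"x":0,"y":0,"z":0,"turn":-0.147},{"x":0,"y":0,"z":0,"turn":-0.147}]'
python3 -m crank '[{"x":2.5,"y":3.2,"z":0,"turn":0},{"x":2.5,"y":3.2,"z":0,"turn":0},{"x":2.5,"y":3.2,"z":0,"turn":0},{"x":2.5,"y":3.2,"z":0,"turn":0},{"x":2.5,"y":3.2,"z":0,"turn":0}]'
python3 -m crank '[{"x":2.5,"y":3.2,"z":0,"turn":0},{"x":2.5,"y":3.2,"z":0,"turn":0},{"x":2.5,"y":3.2,"z":0,"turn":0},{"x":2.5,"y":3.2,"z":0,"turn":0},{"x":0,"y":0,"z":0,"turn":0}]'
python3 -c "from h import *;where()"
```

```text
time: 0.6
tool_pos: [0.2129, -0.5872, 0.2306]
tool_rot: [-0.001, 0.855, 0.518, 0.0]
contact_force: [-0.1, 0.0, -0.6]
gripper_width: 0.999
grasp_force: 0.0
time: 1.1
tool_pos: [0.2129, -0.5872, 0.2305]
tool_rot: [-0.001, 0.612, 0.791, 0.0]
contact_force: [-0.2, -0.3, -0.1]
gripper_width: 1.005
grasp_force: 0.0
time: 1.6
tool_pos: [0.3382, -0.4256, 0.2308]
tool_rot: [-0.0, 0.615, 0.789, 0.0]
contact_force: [-0.5, -0.1, -0.8]
gripper_width: 1.003
grasp_force: 0.0
time: 2.1
tool_pos: [0.4391, -0.2955, 0.2308]
tool_rot: [-0.0, 0.612, 0.791, 0.001]
contact_force: [-0.9, -0.2, 0.5]
gripper_width: 0.997
grasp_force: 0.0
t 2.1 A,B,Z cm [-39.36  35.38  23.08] xaxis yaw 104.47 F [0.05, -0.96, 0.51] 0.9970501964484725 0.0
```

```bash
python3 -m crank '[{"x":2.6,"y":3.4,"z":0,"turn":0},{"x":2.6,"y":3.4,"z":0,"turn":0},{"x":2.6,"y":3.4,"z":0,"turn":0},{"x":2.6,"y":3.3,"z":0,"turn":0},{"x":0,"y":0,"z":0,"turn":0}]' >/dev/null
python3 - <<'E'
from h import *
where()
im,P=cloud("top");cv2.imwrite("pics/t2.png",cv2.resize(im[90:310,150:450,::-1],None,fx=2,fy=2))
E
```

```text
t 2.6 A,B,Z cm [-29.01  48.83  23.08] xaxis yaw 104.42 F [-0.07, -0.56, 0.01] 1.0013759710425232 0.0
```

View pics/t2.png

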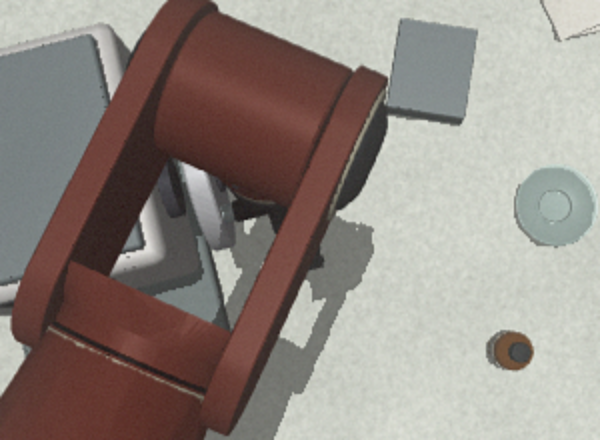

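The forearm fork passes over the machine's corner at crop (60,230), so I'll check how high it sits before lowering.

Run:
```python
from h import *
im,P=cloud("scene");cv2.imwrite("pics/s2.png",im[...,::-1])
red=(im[...,0].astype(int)>im[...,2]+20)&(P[...,0]>.3)&(P[...,2]>.1)
Q=P[red];A=Q@a;B=Q@b
for lo in np.arange(.3,.65,.03):
    s=(B>lo)&(B<lo+.03)
    if s.sum()>5:print(lo.round(2),"A",A[s].min().round(3),A[s].max().round(3),"Zmin",np.percentile(Q[s,2],[0,2,98]).round(3))
_,P=cloud("top");print(P[205,180],P[285,260],P[130,290])
```

```text
0.39 A -0.167 -0.156 Zmin [0.492 0.493 0.517]
0.42 A -0.191 -0.166 Zmin [0.485 0.487 0.523]
0.45 A -1.131 -0.099 Zmin [0.1   0.1   0.529]
0.48 A -1.137 -0.213 Zmin [0.1   0.1   0.534]
0.51 A -1.133 -0.245 Zmin [0.1   0.1   0.541]
0.54 A -0.285 -0.262 Zmin [0.482 0.496 0.545]
[ 0.47840298 -0.07985022  0.55810443] [ 0.40641046 -0.15299247  0.55748915] [ 0.54979387 -0.17899286  0.54861142]
```

View pics/s2.png

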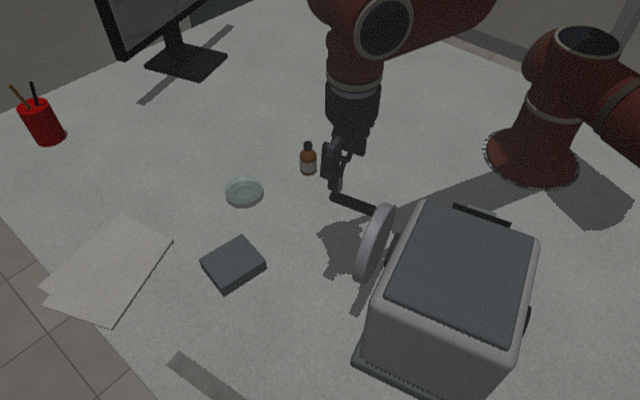

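The gripper is above the handle's end at (345,195), and the arm's underside sits around 0.45 m. Lowering by 15 cm therefore still clears the 0.235 m housing, so I'll go down and grip.

```bash
python3 -m crank '[{"x":0,"y":0.1,"z":2.5,"turn":0},{"x":0,"y":0,"z":2.5,"turn":0},{"x":0,"y":0,"z":1.6,"turn":0},{"x":0,"y":0,"z":1,"turn":0},{"x":0,"y":0,"z":0,"turn":0}]' ; python3 -m crank '[{"x":0,"y":0,"z":0,"turn":0},{"x":0,"y":0,"z":0,"turn":0},{"x":0,"y":0,"z":0,"turn":0},{"x":0,"y":0,"z":0,"turn":0},{"x":0,"y":0,"z":0,"turn":0}]' 0;python3 -m crank '[{"x":0,"y":0,"z":0,"turn":0},{"x":0,"y":0,"z":0,"turn":0},{"x":0,"y":0,"z":0,"turn":0},{"x":0,"y":0,"z":0,"turn":0},{"x":0,"y":0,"z":0,"turn":0}]' >/dev/null;  python3 -c "from h import *;where()"
```

```text
time: 3.25
tool_pos: [0.5425, -0.1652, 0.1537]
tool_rot: [-0.001, 0.615, 0.788, -0.0]
contact_force: [-1.0, 0.0, 0.1]
gripper_width: 0.999
grasp_force: 0.0
time: 3.75
tool_pos: [0.5451, -0.1648, 0.1562]
tool_rot: [0.002, 0.615, 0.789, 0.001]
contact_force: [3.3, 0.9, 0.1]
gripper_width: 0.217
grasp_force: 58.5
t 4.25 A,B,Z cm [-29.28  48.84  15.61] xaxis yaw 104.16 F [-0.24, 6.73, -0.75] 0.2154641582629654 58.54495346546173
```

```bash
python3 - <<'E'
import numpy as np
th=np.deg2rad(148.5-6*np.arange(61)); y=np.round(5*np.cos(th),2); z=np.round(-5*np.sin(th),2)
for i in range(60): print(i,[round(float(y[i+1]-y[i]),2),round(float(z[i+1]-z[i]),2)],end=" ")
E
python3 -m crank '[{"x":0,"y":0.29,"z":-0.43,"turn":0},{"x":0,"y":0.33,"z":-0.41,"turn":0}]' ; python3 -c "from h import *;where()"
```

```text
0 [0.29, -0.43] 1 [0.34, -0.4] 2 [0.38, -0.36] 3 [0.42, -0.32] 4 [0.44, -0.27] 5 [0.48, -0.23] 6 [0.49, -0.17] 7 [0.51, -0.13] 8 [0.52, -0.06] 9 [0.52, -0.02] 10 [0.52, 0.04] 11 [0.52, 0.1] 12 [0.5, 0.15] 13 [0.48, 0.2] 14 [0.46, 0.25] 15 [0.43, 0.29] 16 [0.4, 0.34] 17 [0.36, 0.38] 18 [0.32, 0.42] 19 [0.27, 0.44] 20 [0.23, 0.48] 21 [0.17, 0.49] 22 [0.13, 0.51] 23 [0.06, 0.52] 24 [0.02, 0.52] 25 [-0.04, 0.52] 26 [-0.1, 0.52] 27 [-0.15, 0.5] 28 [-0.2, 0.48] 29 [-0.25, 0.46] 30 [-0.29, 0.43] 31 [-0.34, 0.4] 32 [-0.38, 0.36] 33 [-0.42, 0.32] 34 [-0.44, 0.27] 35 [-0.48, 0.23] 36 [-0.49, 0.17] 37 [-0.51, 0.13] 38 [-0.52, 0.06] 39 [-0.52, 0.02] 40 [-0.52, -0.04] 41 [-0.52, -0.1] 42 [-0.5, -0.15] 43 [-0.48, -0.2] 44 [-0.46, -0.25] 45 [-0.43, -0.29] 46 [-0.4, -0.34] 47 [-0.36, -0.38] 48 [-0.32, -0.42] 49 [-0.27, -0.44] 50 [-0.23, -0.48] 51 [-0.17, -0.49] 52 [-0.13, -0.51] 53 [-0.06, -0.52] 54 [-0.02, -0.52] 55 [0.04, -0.52] 56 [0.1, -0.52] 57 [0.15, -0.5] 58 [0.2, -0.48] 59 [0.25, -0.46] time: 4.45
tool_pos: [0.5487, -0.1638, 0.162]
tool_rot: [-0.001, 0.615, 0.789, -0.001]
contact_force: [1.9, -4.6, -8.9]
gripper_width: 0.217
grasp_force: 58.8
t 4.45 A,B,Z cm [-29.26  49.21  16.2 ] xaxis yaw 104.16 F [-4.97, 0.75, -8.88] 0.2166886663399832 58.76952409744263
```

```bash
(
python3 -m crank '[{"x":0,"y":0.38,"z":-0.36,"turn":0},{"x":0,"y":0.42,"z":-0.32,"turn":0}]'
python3 -m crank '[{"x":0,"y":0.44,"z":-0.27,"turn":0},{"x":0,"y":0.48,"z":-0.23,"turn":0}]'
python3 -m crank '[{"x":0,"y":0.49,"z":-0.17,"turn":0},{"x":0,"y":0.51,"z":-0.13,"turn":0}]'
python3 -m crank '[{"x":0,"y":0.52,"z":-0.06,"turn":0},{"x":0,"y":0.52,"z":-0.02,"turn":0}]'
python3 -m crank '[{"x":0,"y":0.52,"z":0.04,"turn":0},{"x":0,"y":0.52,"z":0.1,"turn":0}]'
) >> log1
cat > an.py <<'E'
import re,sys;from h import *
t=open(sys.argv[1]).read()
g=lambda k:np.array([[float(x) for x in m.split(",")] for m in re.findall(k+r": \[(.*?)\]",t)])
p,f=g("tool_pos"),g("contact_force")
c=np.array([.5315,.1301]); q=np.c_[p@b,p[:,2]]; F=np.c_[f@b,f[:,2]]
X=np.c_[2*q,np.ones(len(q))];w=np.linalg.lstsq(X,(q**2).sum(1),rcond=None)[0];print("circle",w[:2],np.sqrt(w[2]+w[0]**2+w[1]**2))
if len(q)>14:c=w[:2]
d=q-c;th=np.arctan2(d[:,1],d[:,0]);r=np.hypot(*d.T)
tx=np.c_[-np.sin(th),np.cos(th)];Ft=(F*tx).sum(1);Fr=(F*np.c_[np.cos(th),np.sin(th)]).sum(1)
s=np.sign(np.diff(np.unwrap(th)).sum())
for i in zip(np.rad2deg(th).round(0),(r*1e3).round(1),Ft.round(1),Fr.round(1),(f@a).round(1)):print(*i)
E
python3 an.py log1
```

```text
circle [0.5309681  0.12893323] 0.05110291070069118
129.0 50.5 8.0 -3.3 -4.4
117.0 50.3 7.2 -0.3 -3.9
106.0 50.1 8.9 1.8 -2.9
93.0 50.0 9.3 3.6 -1.7
81.0 49.9 9.5 3.4 -1.7
```

Smooth and low-force. Continuing the revolution.

```bash
(
python3 -m crank '[{"x":0,"y":0.5,"z":0.15,"turn":0},{"x":0,"y":0.48,"z":0.2,"turn":0}]'
python3 -m crank '[{"x":0,"y":0.46,"z":0.25,"turn":0},{"x":0,"y":0.43,"z":0.29,"turn":0}]'
python3 -m crank '[{"x":0,"y":0.4,"z":0.34,"turn":0},{"x":0,"y":0.36,"z":0.38,"turn":0}]'
python3 -m crank '[{"x":0,"y":0.32,"z":0.42,"turn":0},{"x":0,"y":0.27,"z":0.44,"turn":0}]'
python3 -m crank '[{"x":0,"y":0.23,"z":0.48,"turn":0},{"x":0,"y":0.17,"z":0.49,"turn":0}]'
python3 -m crank '[{"x":0,"y":0.13,"z":0.51,"turn":0},{"x":0,"y":0.06,"z":0.52,"turn":0}]'
python3 -m crank '[{"x":0,"y":0.02,"z":0.52,"turn":0},{"x":0,"y":-0.04,"z":0.52,"turn":0}]'
python3 -m crank '[{"x":0,"y":-0.1,"z":0.52,"turn":0},{"x":0,"y":-0.15,"z":0.5,"turn":0}]'
python3 -m crank '[{"x":0,"y":-0.2,"z":0.48,"turn":0},{"x":0,"y":-0.25,"z":0.46,"turn":0}]'
) >> log1
python3 an.py log1
```

```text
circle [0.53112807 0.1298724 ] 0.050287080786912616
129.0 50.5 8.0 -3.3 -4.4
117.0 50.3 7.2 -0.3 -3.9
106.0 50.1 8.9 1.8 -2.9
93.0 50.0 9.3 3.6 -1.7
81.0 49.9 9.5 3.4 -1.7
68.0 49.9 9.5 1.9 -0.0
56.0 49.8 9.3 0.7 0.8
44.0 49.9 10.6 0.4 0.2
32.0 49.9 9.6 -0.3 1.7
20.0 50.0 9.6 -0.4 0.8
8.0 50.0 8.9 -1.4 1.4
-3.0 50.1 8.3 -0.0 2.3
-15.0 49.9 8.0 0.9 3.0
-27.0 49.9 7.7 2.3 2.4
```

```bash
(
python3 -m crank '[{"x":0,"y":-0.29,"z":0.43,"turn":0},{"x":0,"y":-0.34,"z":0.4,"turn":0}]'
python3 -m crank '[{"x":0,"y":-0.38,"z":0.36,"turn":0},{"x":0,"y":-0.42,"z":0.32,"turn":0}]'
python3 -m crank '[{"x":0,"y":-0.44,"z":0.27,"turn":0},{"x":0,"y":-0.48,"z":0.23,"turn":0}]'
python3 -m crank '[{"x":0,"y":-0.49,"z":0.17,"turn":0},{"x":0,"y":-0.51,"z":0.13,"turn":0}]'
python3 -m crank '[{"x":0,"y":-0.52,"z":0.06,"turn":0},{"x":0,"y":-0.52,"z":0.02,"turn":0}]'
python3 -m crank '[{"x":0,"y":-0.52,"z":-0.04,"turn":0},{"x":0,"y":-0.52,"z":-0.1,"turn":0}]'
python3 -m crank '[{"x":0,"y":-0.5,"z":-0.15,"turn":0},{"x":0,"y":-0.48,"z":-0.2,"turn":0}]'
python3 -m crank '[{"x":0,"y":-0.46,"z":-0.25,"turn":0},{"x":0,"y":-0.43,"z":-0.29,"turn":0}]'
python3 -m crank '[{"x":0,"y":-0.4,"z":-0.34,"turn":0},{"x":0,"y":-0.36,"z":-0.38,"turn":0}]'
python3 -m crank '[{"x":0,"y":-0.32,"z":-0.42,"turn":0},{"x":0,"y":-0.27,"z":-0.44,"turn":0}]'
python3 -m crank '[{"x":0,"y":-0.23,"z":-0.48,"turn":0},{"x":0,"y":-0.17,"z":-0.49,"turn":0}]'
python3 -m crank '[{"x":0,"y":-0.13,"z":-0.51,"turn":0},{"x":0,"y":-0.06,"z":-0.52,"turn":0}]'
python3 -m crank '[{"x":0,"y":-0.02,"z":-0.52,"turn":0},{"x":0,"y":0.04,"z":-0.52,"turn":0}]'
python3 -m crank '[{"x":0,"y":0.1,"z":-0.52,"turn":0},{"x":0,"y":0.15,"z":-0.5,"turn":0}]'
python3 -m crank '[{"x":0,"y":0.2,"z":-0.48,"turn":0},{"x":0,"y":0.25,"z":-0.46,"turn":0}]'
) >> log1
cat >> an.py <<'E'
k=np.ones(len(th),bool)
for n in range(4):
    M=np.c_[np.ones(len(th)),np.cos(th),np.sin(th)];w=np.linalg.lstsq(M[k],Ft[k],rcond=None)[0];e=Ft-M@w;k=abs(e)<2.5*e[k].std()
print("Ft=",w.round(2),"amp",np.hypot(*w[1:]).round(2),"peak deg",np.rad2deg(np.arctan2(w[2],w[1])).round(1),"rms",e[k].std().round(2))
E
python3 an.py log1;python3 -c "from h import *;where()"
```

```text
circle [0.53108286 0.13021925] 0.050107888841580225
129.0 50.2 8.0 -3.3 -4.4
117.0 50.0 7.2 -0.4 -3.9
105.0 49.9 8.9 1.8 -2.9
93.0 49.8 9.4 3.5 -1.7
80.0 49.8 9.5 3.3 -1.7
68.0 49.9 9.5 1.8 -0.0
56.0 49.9 9.3 0.6 0.8
44.0 50.1 10.6 0.3 0.2
32.0 50.2 9.6 -0.4 1.7
20.0 50.4 9.6 -0.5 0.8
8.0 50.4 8.9 -1.4 1.4
-4.0 50.5 8.3 -0.0 2.3
-15.0 50.4 8.0 0.9 3.0
-27.0 50.3 7.7 2.4 2.4
-39.0 50.1 6.1 4.9 1.0
-52.0 49.8 5.6 7.8 -1.2
-66.0 49.7 3.9 5.9 -1.4
-79.0 49.8 4.4 3.4 -1.2
-93.0 50.0 1.7 -1.0 0.2
-105.0 50.1 2.0 -2.7 0.2
-117.0 50.2 1.5 -5.0 -0.1
-128.0 50.2 2.5 -7.2 1.1
-140.0 50.1 2.2 -7.5 -0.3
-152.0 50.1 1.9 -8.6 -0.3
-164.0 50.2 2.4 -9.6 -1.2
-175.0 50.2 2.5 -9.9 -2.1
174.0 50.2 3.9 -11.5 -3.4
163.0 50.4 4.5 -11.7 -4.6
153.0 50.4 5.8 -9.3 -5.8
Ft= [6.06 2.62 3.21] amp 4.15 peak deg 50.8 rms 0.53
t 10.25 A,B,Z cm [-29.27  48.62  15.31] xaxis yaw 104.14 F [-5.74, 5.7, -9.38] 0.21495320829216158 58.97352576255798
```

The fit says the heavy side is down near θ≈141°. A bias in the force sensor would shift that, so I'll open the gripper in place, measure the zero, and re-grip.

```bash
python3 -m crank '[{"x":0,"y":0.28,"z":-0.43,"turn":0},{"x":0,"y":0,"z":0,"turn":0},{"x":0,"y":0,"z":0,"turn":0}]' > log2
python3 -m crank '[{"x":0,"y":0,"z":0,"turn":0},{"x":0,"y":0,"z":0,"turn":0},{"x":0,"y":0,"z":0,"turn":0},{"x":0,"y":0,"z":0,"turn":0},{"x":0,"y":0,"z":0,"turn":0}]' 60 |tail -2
for i in 1 2 3 4 5 6 7 8 9 10 11 12; do python3 -m crank '[{"x":0,"y":0,"z":0,"turn":0}]'; done > log3
python3 - <<'E'
import re;from h import *
for l in("log2","log3"):
    t=open(l).read();f=np.array([[float(x) for x in m.split(",")] for m in re.findall(r"contact_force: \[(.*?)\]",t)])
    g=np.c_[f@a,f@b,f[:,2]];print(g.round(1).tolist(),g.mean(0),g.std(0))
where()
E
```

```text
gripper_width: 0.602
grasp_force: 0.0
[[-3.8, 5.8, -5.6]] [-3.83962  5.83994 -5.6    ] [0. 0. 0.]
[[-0.1, 0.9, -0.2], [0.4, 0.4, 0.3], [-0.2, 0.1, 0.3], [0.3, -0.1, 0.6], [-0.1, -0.3, 0.5], [-0.7, 0.0, -0.9], [0.3, 0.8, 0.1], [0.1, -0.2, 0.3], [0.2, 0.0, -1.8], [0.2, 0.1, 0.6], [0.7, 0.3, -0.2], [0.8, -0.6, 0.4]] [ 1.49398333e-01  1.23481667e-01 -4.62592927e-18] [0.39299602 0.41888942 0.67946057]
t 12.25 A,B,Z cm [-29.25  48.98  15.97] xaxis yaw 104.15 F [0.75, -0.64, 0.38] 0.5974520957660607 0.0
```

The bias is negligible, so 140.8° stands. Re-gripping and checking the angle.

```bash
for i in 1 2; do python3 -m crank '[{"x":0,"y":0,"z":0,"turn":0},{"x":0,"y":0,"z":0,"turn":0},{"x":0,"y":0,"z":0,"turn":0},{"x":0,"y":0,"z":0,"turn":0},{"x":0,"y":0,"z":0,"turn":0}]' 0 >/dev/null; done
cat > th.py <<'E'
from h import *
where();p=manip.state()["tool_pos"];d=np.array([p@b,p[2]])-[.53108,.13022];print(np.rad2deg(np.arctan2(d[1],d[0])),np.hypot(*d))
im,P=cloud("scene");v,u=np.mgrid[:400,:640]
cv2.imwrite("pics/s3.png",cv2.resize(im[100:330,250:470,::-1],None,fx=2,fy=2))
E
python3 th.py
```

```text
t 13.25 A,B,Z cm [-29.25  48.96  15.97] xaxis yaw 104.16 F [0.49, -5.19, 2.54] 0.21512721248997022 58.66963326931
144.5554903817994 0.05091582300108692
```

View pics/s3.png

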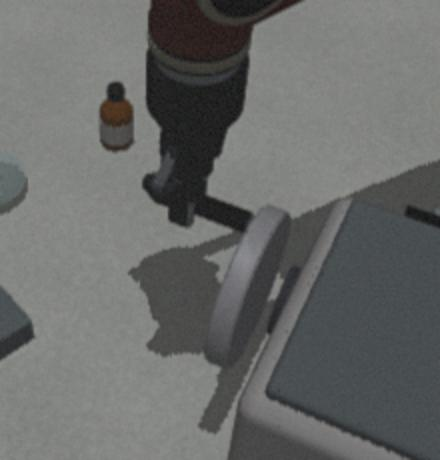

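Still gripped: the pads are on the handle at crop (180,205). A reverse turn at the same speed cancels any lag and re-fits the grip offset, and there is plenty of time for it.

```bash
(
python3 -m crank '[{"x":0,"y":-0.19,"z":0.29,"turn":0},{"x":0,"y":-0.25,"z":0.46,"turn":0},{"x":0,"y":-0.2,"z":0.48,"turn":0}]'
python3 -m crank '[{"x":0,"y":-0.15,"z":0.5,"turn":0},{"x":0,"y":-0.1,"z":0.52,"turn":0},{"x":0,"y":-0.04,"z":0.52,"turn":0}]'
python3 -m crank '[{"x":0,"y":0.02,"z":0.52,"turn":0},{"x":0,"y":0.06,"z":0.52,"turn":0}]'
python3 -m crank '[{"x":0,"y":0.13,"z":0.51,"turn":0},{"x":0,"y":0.17,"z":0.49,"turn":0}]'
python3 -m crank '[{"x":0,"y":0.23,"z":0.48,"turn":0},{"x":0,"y":0.27,"z":0.44,"turn":0}]'
python3 -m crank '[{"x":0,"y":0.32,"z":0.42,"turn":0},{"x":0,"y":0.36,"z":0.38,"turn":0}]'
python3 -m crank '[{"x":0,"y":0.4,"z":0.34,"turn":0},{"x":0,"y":0.43,"z":0.29,"turn":0}]'
python3 -m crank '[{"x":0,"y":0.46,"z":0.25,"turn":0},{"x":0,"y":0.48,"z":0.2,"turn":0}]'
python3 -m crank '[{"x":0,"y":0.5,"z":0.15,"turn":0},{"x":0,"y":0.52,"z":0.1,"turn":0}]'
python3 -m crank '[{"x":0,"y":0.52,"z":0.04,"turn":0},{"x":0,"y":0.52,"z":-0.02,"turn":0}]'
python3 -m crank '[{"x":0,"y":0.52,"z":-0.06,"turn":0},{"x":0,"y":0.51,"z":-0.13,"turn":0}]'
python3 -m crank '[{"x":0,"y":0.49,"z":-0.17,"turn":0},{"x":0,"y":0.48,"z":-0.23,"turn":0}]'
python3 -m crank '[{"x":0,"y":0.44,"z":-0.27,"turn":0},{"x":0,"y":0.42,"z":-0.32,"turn":0}]'
python3 -m crank '[{"x":0,"y":0.38,"z":-0.36,"turn":0},{"x":0,"y":0.34,"z":-0.4,"turn":0}]'
python3 -m crank '[{"x":0,"y":0.29,"z":-0.43,"turn":0},{"x":0,"y":0.25,"z":-0.46,"turn":0}]'
python3 -m crank '[{"x":0,"y":0.2,"z":-0.48,"turn":0},{"x":0,"y":0.15,"z":-0.5,"turn":0}]'
) > log4
python3 an.py log4
```

```text
circle [0.53148592 0.1320686 ] 0.04970123250384469
159.0 49.9 -6.4 6.1 2.1
178.0 49.7 -7.6 2.8 3.2
-170.0 49.7 -8.2 0.5 2.9
-158.0 49.6 -10.0 -1.3 3.9
-146.0 49.6 -9.9 -2.5 2.8
-134.0 49.6 -9.9 -3.7 2.6
-122.0 49.7 -10.1 -5.9 3.2
-110.0 49.7 -10.4 -8.9 3.5
-98.0 49.8 -10.1 -11.6 3.2
-87.0 49.8 -8.9 -12.7 2.3
-76.0 49.8 -8.5 -13.5 1.5
-65.0 49.8 -7.5 -12.2 1.7
-54.0 49.7 -6.0 -9.7 0.4
-43.0 49.6 -6.7 -5.0 -0.8
-31.0 49.5 -6.2 0.6 -2.6
-16.0 49.7 -4.1 1.6 -0.8
Ft= [-5.48  2.52  3.88] amp 4.62 peak deg 57.0 rms 0.49
```

```bash
(
python3 -m crank '[{"x":0,"y":0.1,"z":-0.52,"turn":0},{"x":0,"y":0.04,"z":-0.52,"turn":0}]'
python3 -m crank '[{"x":0,"y":-0.02,"z":-0.52,"turn":0},{"x":0,"y":-0.06,"z":-0.52,"turn":0}]'
python3 -m crank '[{"x":0,"y":-0.13,"z":-0.51,"turn":0},{"x":0,"y":-0.17,"z":-0.49,"turn":0}]'
python3 -m crank '[{"x":0,"y":-0.23,"z":-0.48,"turn":0},{"x":0,"y":-0.27,"z":-0.44,"turn":0}]'
python3 -m crank '[{"x":0,"y":-0.32,"z":-0.42,"turn":0},{"x":0,"y":-0.36,"z":-0.38,"turn":0}]'
python3 -m crank '[{"x":0,"y":-0.4,"z":-0.34,"turn":0},{"x":0,"y":-0.43,"z":-0.29,"turn":0}]'
python3 -m crank '[{"x":0,"y":-0.46,"z":-0.25,"turn":0},{"x":0,"y":-0.48,"z":-0.2,"turn":0}]'
python3 -m crank '[{"x":0,"y":-0.5,"z":-0.15,"turn":0},{"x":0,"y":-0.52,"z":-0.1,"turn":0}]'
python3 -m crank '[{"x":0,"y":-0.52,"z":-0.04,"turn":0},{"x":0,"y":-0.52,"z":0.02,"turn":0}]'
python3 -m crank '[{"x":0,"y":-0.52,"z":0.06,"turn":0},{"x":0,"y":-0.51,"z":0.13,"turn":0}]'
python3 -m crank '[{"x":0,"y":-0.49,"z":0.17,"turn":0},{"x":0,"y":-0.48,"z":0.23,"turn":0}]'
python3 -m crank '[{"x":0,"y":-0.44,"z":0.27,"turn":0},{"x":0,"y":-0.42,"z":0.32,"turn":0}]'
) >> log4
python3 an.py log4; tail -8 log4
```

```text
circle [0.53159117 0.13261142] 0.05007409641621604
160.0 49.8 -6.4 6.0 2.1
179.0 49.8 -7.6 2.7 3.2
-169.0 49.9 -8.2 0.4 2.9
-157.0 49.9 -10.0 -1.3 3.9
-145.0 50.0 -9.9 -2.6 2.8
-133.0 50.1 -9.9 -3.8 2.6
-121.0 50.2 -10.0 -5.9 3.2
-110.0 50.3 -10.4 -8.9 3.5
-98.0 50.3 -10.1 -11.6 3.2
-87.0 50.4 -8.9 -12.7 2.3
-76.0 50.3 -8.6 -13.5 1.5
-65.0 50.3 -7.6 -12.2 1.7
-55.0 50.1 -6.1 -9.7 0.4
-44.0 49.9 -6.8 -4.9 -0.8
-32.0 49.7 -6.2 0.6 -2.6
-17.0 49.8 -4.1 1.7 -0.8
-3.0 49.9 -3.6 2.3 0.6
10.0 49.9 -3.2 2.4 3.2
22.0 50.0 -3.2 3.6 1.9
35.0 50.1 -2.2 2.6 2.3
47.0 50.2 -1.2 3.5 2.4
59.0 50.2 -2.0 3.3 4.3
71.0 50.2 -2.4 4.3 4.0
83.0 50.3 -3.0 3.1 2.9
95.0 50.2 -3.9 4.8 4.2
107.0 50.1 -3.1 3.7 3.8
120.0 50.2 -3.5 2.7 3.3
132.0 50.2 -5.4 1.6 4.2
Ft= [-5.93  2.31  3.23] amp 3.97 peak deg 54.5 rms 0.52
gripper_width: 0.212
grasp_force: 59.7
time: 19.1
tool_pos: [0.5545, -0.1622, 0.1701]
tool_rot: [0.001, 0.615, 0.789, 0.001]
contact_force: [1.8, 4.8, 4.8]
gripper_width: 0.21
grasp_force: 59.6
```

```bash
python3 -m crank '[{"x":0,"y":-0.32,"z":0.37,"turn":0},{"x":0,"y":-0.28,"z":0.4,"turn":0},{"x":0,"y":0,"z":0,"turn":0},{"x":0,"y":0,"z":0,"turn":0},{"x":0,"y":0,"z":0,"turn":0}]' >/dev/null; sed -i 's/.53108,.13022/.53159,.13261/' th.py; python3 th.py
```

```text
t 19.6 A,B,Z cm [-29.25  49.09  16.17] xaxis yaw 104.17 F [3.56, -1.67, 5.92] 0.20810348719181032 59.82685983181
144.46751468968355 0.05004506086442689
```

```bash
python3 -m crank '[{"x":0,"y":0.1,"z":-0.14,"turn":0},{"x":0,"y":0,"z":0,"turn":0},{"x":0,"y":0,"z":0,"turn":0},{"x":0,"y":0,"z":0,"turn":0},{"x":0,"y":0,"z":0,"turn":0}]' >/dev/null;python3 th.py; python3 -m crank '[{"x":0,"y":0,"z":0,"turn":0},{"x":0,"y":0,"z":0,"turn":0},{"x":0,"y":0,"z":0,"turn":0},{"x":0,"y":0,"z":0,"turn":0},{"x":0,"y":0,"z":0,"turn":0}]' >/dev/null; python3 th.py
```

```text
t 20.15 A,B,Z cm [-29.25  49.1   16.18] xaxis yaw 104.16 F [3.11, -4.8, 2.83] 0.2140189994256142 59.66737747192383
144.26884414625383 0.050031800280903635
t 20.7 A,B,Z cm [-29.25  49.1   16.18] xaxis yaw 104.16 F [2.54, -5.63, 3.93] 0.20906611917111054 59.66840922832489
144.23569538337895 0.05001698219967517
```

View pics/s3.png

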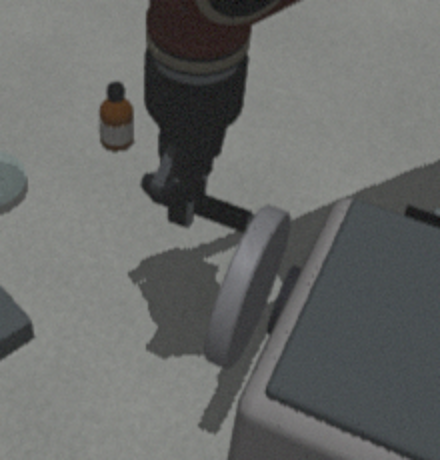

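The wheel is still, the handle is gripped at crop (180,205), and the bystanders are undisturbed. It sits about 1.6° from the estimated angle, which is within the measurement error.

```bash
python3 -c "from plant import manip;print(manip.job_done())"
```

```text
the job is handed in; nothing more can be done
None
```

I turned the wheel a full turn each way and handed the job in with its heavy side down, to within a few degrees by the force readings, the handle still gripped and the wheel still; the bottle, dish and slide box were not touched.

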